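# Turn the divider leaf of a nozzle case

## Task

The black storage case lies open like a book with its orange divider leaf covering the right-hand tray, as seen from the robot. Using only the outside of the fingers, without gripping anything, push the leaf up by its overhanging tab, turn it gently over the spine without flicking it and press it down lightly until it lies flat over the left-hand tray, so that the brass nozzles are uncovered. Leave the knob, wrench and spool where they are, and finish clear of everything.

Things in the scene. Friction and masses are not known exactly. Their poses are not given: they have to be found in the camera images.
- case: Black storage case fixed to the cart, lying open: two open trays side by side, each 72 deep x 170 wide x 55 mm high, with a 16 mm wide spine between. Origin on the cart top under the middle of the spine; its y axis runs along the spine, its x axis points from the right-hand tray (its x from -80 to -8 mm, brass nozzles inside) to the left-hand tray (8 to 80 mm), z up.
- spine (a point): Middle of the hinge axis of the leaf, 58 mm above the cart top, fixed to the case; axes as those of the case (hinge along y).
- leaf (a joint): Angle of the rigid divider leaf, rad: 0 flat over the right tray (orange face up), 1.57 upright, 3.14 flat over the left tray (white face up), at a stop. The hinge is stiff: the leaf stays at whatever angle it is left and must be pushed all the way; 1 to 2 N at the tab moves it. The leaf is 4 mm thick, its mid-plane through the hinge axis, 164 mm wide along the spine, reaching 80 mm from the axis.
- tab_end (a point): Middle of the outer edge of the leaf's tab, half-way through its thickness; moves with the leaf. The tab is 70 mm wide, 4 mm thick, at the middle of the leaf, and reaches from 80 to 120 mm from the hinge axis: it overhangs the tray by 40 mm with 56 mm of free height below. Axes of the leaf: -x from hinge to tab, y along the spine, z out of the orange face.
- knob: Bystander: loose green plastic deburring knob, waisted, 42 mm across, 52 mm high, standing; origin under its centre.
- wrench: Bystander: loose chrome adjustable wrench lying flat, 160 mm long, 12 mm high; origin underneath near its middle, x axis towards the jaws.
- spool: Bystander: loose pink translucent spool lying on its flange, 100 mm across, 48 mm high; origin under its centre.

How it is judged:
By the outcome, as a careful person would: the job done as asked, in the order asked, and still so for the second after the job is handed in, with the robot touching nothing.
It also fails if it takes over 48 s, if anything falls off the work surface, if the arm or the gripper's body presses on something with over 40 N, if the wrist force passes 120 N, or if a joint passes its speed limit or range.

## Robot

A 7-joint arm with a two-finger parallel gripper is mounted at the origin on the work surface. World frame = base frame: x ahead of the robot, y to its left, z up, the work surface at z = 0. Lengths are in m, angles in rad, forces in N, time in s.
With the tool pointing down it reaches from about 0.4 to 0.85 m from the base axis. Payload 4.4 kg.
Tool frame: the origin (TCP) lies between the finger pads; the fingertips stand ahead of it and the grasp point (between the pads) lies 2 mm behind it (robot.finger_overhang is the z of the fingertips in the tool frame, in m); z points along the fingers, y is the direction in which the jaws open and shut (so a half turn about z gives the same grasp; the last joint's range is limited). The gripper opens to 94 mm and grips with 3 to 60 N. Pads are 16 mm wide; open, the fingers measure 119 mm over their backs; the gripper's body (75 mm by 177 mm) begins 78 mm behind the grasp point.
Start: joints at [1.104, 0.628, 0.038, 1.517, -0.027, 0.996, -0.02], TCP at [0.254, -0.598, 0.222] pointing down, gripper open.
Joint ranges: [-3.06, 3.06], [-0.37, 2.12], [-1.25, 1.32], [0.18, 2.47], [-1.1, 4.24], [0.23, 1.98], [-2.94, 2.94]. Speed limits (rad/s): [2.57, 2.57, 3.14, 3.14, 3.14, 3.14, 3.14].

## Interface

Orientations are given as a rotation vector (axis times angle).
In Python, from workcell import robot, vision, ticket, models gives the robot as it stands.
- The arm moves only by the shell command python3 -m inch 'ROWS' [FORCE]. ROWS is JSON, a list of rows, each an object with "translation": the shift along the tool's x, y, z in cm, a list of three; "rotation": the turn, a rotation vector about the tool's x, y, z in rad, a list of three; "grip": the finger opening in cm, from 0 to 9.4. In form: [{"translation": [tx, ty, tz], "rotation": [rx, ry, rz], "grip": grip}, ...]. A call has 1 to 12 rows; each row shifts and turns the commanded pose from where the row before left it, along the tool's axes as they then stand; what a row does not reach is not made up. A row lasts 1/8 s, in which the tool goes at most 62.5 mm and 10.7 degrees, less where a joint would pass 70% of its speed; a pose out of reach is approached as far as the arm can. A call is refused whole if a number of a shift passes 6.25 or a number of a turn 0.188, either way. A call with a gripper value outside its range is refused whole. The fingers move at their own pace and stop on an object; FORCE is the grip in N (left out, the last holds). Time passes only in rows, so rows that do not move let the fingers close. It gives the time, the measured TCP pose, the force and the opening at its end, in the units of the state.
- robot.read_state(): the state, without advancing time (a new reading comes with each control period).
- vision.grab_frame(name): name is "scene" or "top" or "wrist"; returns a dict with "img" (420x560x3 uint8, blue, green, red), "camera_matrix" (3x3 intrinsics, pixels), "eye" and "rotation" of the camera in the world. Camera axes: x right, y down, z forward; pixel columns grow to the right and rows downward; lengths in m; the calibration is good to about 2 mm. A picture is of the moment at which its call begins. There is no depth.
- ticket.finish_job(): hands the job in, once; it reports no verdict.
Trained networks look in a picture, given as the dict that the camera call returned (one of the last four; its "shot" number tells which), for a name from the list of things; names that differ only in an ending like _2 or _b are one class to them, and where a whole thing is asked for, a point or a joint stands for the part that bears it (a point fixed in the world has none). Each returns a list of dicts, best first, with "confidence" (0 to 1); they miss things now and then, are a little off and sometimes report something else, mostly with a low value. They report only what shows in the picture. A call takes as long as a camera call.
- models.cut_out(picture, thing): "region" (420x560 bool, what is visible of it) and "location" ([column, row] in pixels, amid what is visible of it).
The state is a dict: "time": time; "q": joint angles; "joint_velocities": joint speeds; "joint_efforts": joint torques, N m; "tool_pos": TCP position; "orientation": TCP orientation; "wrist_force": force on the tool from outside, world axes, zero at the start; "torque": the same for the moment, N m; "opening": finger opening in m.
Only numpy, scipy, OpenCV 4.12 (cv2) and the standard library are available. Lean on these libraries where they do the work, as an engineer would, in place of code of your own. Each camera call takes 0.05 s, during which the arm holds its last target.

## Working session

There is one attempt and no reset: what is moved stays moved. The work goes in short steps, Python scripts to look and compute and a shell command to move; the robot and the scene stay as the last step left them, time stands still between calls to the robot, and variables do not carry over. Pictures are saved under pics/ and viewed, and the job is handed in when it is done.

```bash
ls; mkdir -p pics
python3 - <<'E'
from workcell import robot, vision, ticket, models
import cv2
print(robot.read_state(), robot.finger_overhang)
for n in ["scene","top"]:
    f=vision.grab_frame(n); cv2.imwrite(f"pics/{n}0.png",f["img"]); print(n,f["camera_matrix"],f["eye"],f["rotation"])
E
```

```text
pics
{'time': 0.0, 'q': array([ 1.10415949,  0.62933046,  0.03843893,  1.51834927, -0.02697975,
        0.99631063, -0.01999718]), 'joint_velocities': array([-7.67039652e-04,  2.72236758e-03,  4.41323622e-04, -2.09089545e-05,
       -1.42830959e-03, -8.39950304e-05,  1.41451808e-04]), 'joint_efforts': array([ 1.74246807e-04, -5.49727285e+01,  1.14349198e+00, -1.86630374e+01,
       -5.23759949e-02,  2.38476391e-02,  2.02458227e-04]), 'tool_pos': array([ 0.25339836, -0.59788405,  0.2215702 ]), 'orientation': array([-3.07690597e+00, -6.25086936e-01,  6.47243636e-04]), 'wrist_force': array([-0.29014394, -0.6727132 , -0.42786606]), 'torque': array([ 0.05109473,  0.01793869, -0.00300613]), 'opening': 0.09382106328939922} 0.017
scene [[502.67944934   0.         269.94095757]
 [  0.         502.67944934 218.37671532]
 [  0.           0.           1.        ]] [1.11541137 0.58731295 0.51095667] [-0.95954148 -2.26391034  1.24334924]
top [[490.12211308   0.         288.28233084]
 [  0.         490.12211308 208.11994479]
 [  0.           0.           1.        ]] [0.44085112 0.09159315 0.99020278] [-2.15925069  2.12893302 -0.11331888]
```

View pics/scene0.png

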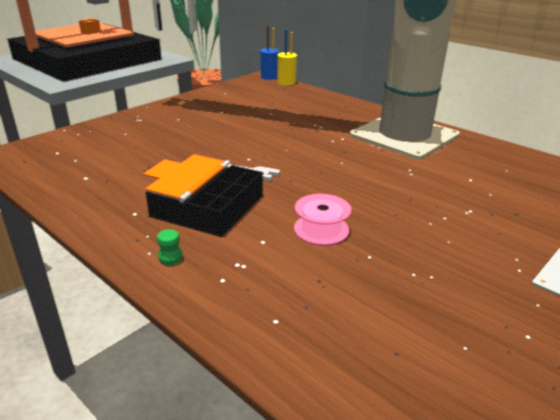

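View pics/top0.png

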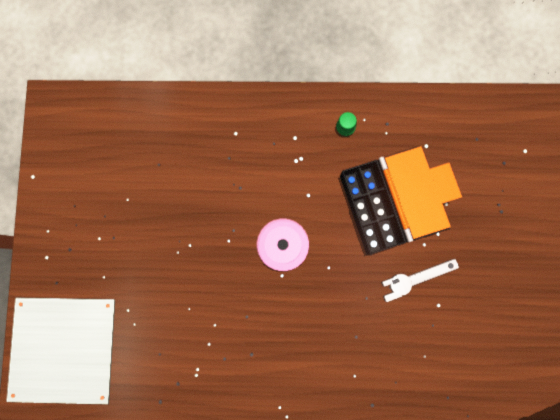

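```bash
cat > h.py <<'E'
import numpy as np, cv2
from scipy.spatial.transform import Rotation as R
from scipy.optimize import least_squares
from workcell import robot, vision, ticket, models
def ray(f,px,z):
    px=np.atleast_2d(px).astype(float)
    d=np.c_[px,np.ones(len(px))]@np.linalg.inv(f["camera_matrix"]).T@R.from_rotvec(f["rotation"]).as_matrix().T
    e=np.array(f["eye"]); return e+d*((z-e[2])/d[:,2])[:,None]
def proj(f,P):
    c=(np.atleast_2d(P)-f["eye"])@R.from_rotvec(f["rotation"]).as_matrix()
    u=c@f["camera_matrix"].T; return u[:,:2]/u[:,2:]
E
python3 - <<'E'
from h import *
f=vision.grab_frame("top"); g=vision.grab_frame("scene")
for n in ["case","leaf","knob","wrench","spool"]:
    for F,nm in((f,"top"),(g,"scene")):
        r=models.cut_out(F,n)
        print(n,nm,[(round(x["confidence"],2),np.round(x["location"]),int(x["region"].sum())) for x in r[:3]])
        if nm=="top" and n!="leaf" and r: print(ray(F,r[0]["location"],{"knob":.05,"wrench":.012,"spool":.048}.get(n,.05)))
hsv=cv2.cvtColor(f["img"],cv2.COLOR_BGR2HSV)
S=[]
for F in (f,g):
    r=models.cut_out(F,"leaf")[0]["region"].astype(np.uint8); S.append(r)
# template fit by IoU-ish soft masks
loc=np.array([[0,82],[-80,82],[-80,35],[-120,35],[-120,-35],[-80,-35],[-80,-82],[0,-82]])/1000
def outl(p,z=.06):
    c,s=np.cos(p[2]),np.sin(p[2]); return np.c_[loc@np.array([[c,s],[-s,c]])+p[:2],np.full(8,z)]
def cost(p,which=(0,1)):
    t=0
    for i in which:
        F=(f,g)[i]; m=np.zeros((420*1,560),np.uint8)
        cv2.fillPoly(m,[np.round(proj(F,outl(p))*16).astype(np.int32)],1,shift=4)
        t+=1-(m&S[i]).sum()/(m|S[i]).sum()
    return t
from scipy.optimize import minimize,differential_evolution
c0=ray(f,models.cut_out(f,"leaf")[0]["location"],.06)[0]; print(c0)
for w in ((0,),(1,),(0,1)):
    o=differential_evolution(cost,[(c0[0]-.06,c0[0]+.06),(c0[1]-.1,c0[1]+.1),(-.5,.8)],args=(w,),seed=1,maxiter=80,popsize=20,polish=False)
    print(w,o.x,o.fun)
p=o.x
for F,n in((f,"top"),(g,"scene")):
    im=F["img"].copy(); cv2.polylines(im,[np.round(proj(F,outl(p))).astype(int)],True,(255,0,0),1); cv2.imwrite(f"pics/{n}1.png",im)
c=cv2.imread("pics/top1.png")[90:310,300:500]; cv2.imwrite("pics/c1.png",cv2.resize(c,None,fx=2.7,fy=2.7))
E
```

```text
case top [(0.96, array([395., 198.]), 8580)]
[[ 0.58461511 -0.09228477  0.05      ]]
case scene [(0.85, array([202., 194.]), 6988)]
leaf top [(0.57, array([422., 187.]), 4452)]
leaf scene [(0.87, array([180., 173.]), 2157)]
knob top [(0.75, array([347., 127.]), 380)]
[[0.72563411 0.00134552 0.05      ]]
knob scene [(0.69, array([170., 246.]), 742)]
wrench top [(0.76, array([410., 278.]), 1065)]
[[ 0.43213144 -0.12671343  0.012     ]]
wrench scene [(0.69, array([266., 172.]), 216)]
spool top [(0.82, array([283., 246.]), 2039)]
[[0.49004062 0.12349998 0.048     ]]
spool scene [(0.76, array([320., 217.]), 2455)]
[ 0.60480648 -0.14219425  0.06      ]
(0,) [ 0.64199283 -0.16444046 -0.49131871] 0.30024719528427457
(1,) [ 0.64601465 -0.16493477 -0.48777474] 0.2912110166059133
(0, 1) [ 0.64455624 -0.16488031 -0.49851567] 0.6025766118888288
```

```bash
cat > fit.py <<'E'
from h import *
from scipy.optimize import differential_evolution
f=vision.grab_frame("top"); g=vision.grab_frame("scene")
S=[models.cut_out(F,"leaf")[0]["region"].astype(np.uint8) for F in (f,g)]
loc=np.array([[0,82],[-80,82],[-80,35],[-120,35],[-120,-35],[-80,-35],[-80,-82],[0,-82]])/1000
def outl(p,z=.06):
    c,s=np.cos(p[2]),np.sin(p[2]); return np.c_[loc@np.array([[c,s],[-s,c]])+p[:2],np.full(8,z)]
def cost(p,which=(0,1)):
    t=0
    for i in which:
        F=(f,g)[i]; m=np.zeros((420*1,560),np.uint8)
        cv2.fillPoly(m,[np.round(proj(F,outl(p))*16).astype(np.int32)],1,shift=4)
        t+=1-(m&S[i]).sum()/(m|S[i]).sum()
    return t
for w in ((0,),(1,),(0,1)):
    o=differential_evolution(cost,[(.54,.66),(-.18,-.02),(1,2.2)],args=(w,),seed=1,maxiter=60,popsize=20,polish=False)
    print(w,o.x,o.fun)
p=o.x
cs=np.array([[-80,85],[80,85],[80,-85],[-80,-85]])/1000
for F,n in((f,"top"),(g,"scene")):
    im=F["img"].copy(); cv2.polylines(im,[np.round(proj(F,outl(p))).astype(int)],True,(255,0,0),1)
    c,s=np.cos(p[2]),np.sin(p[2]); q=np.c_[cs@np.array([[c,s],[-s,c]])+p[:2],np.full(4,.055)]
    cv2.polylines(im,[np.round(proj(F,q)).astype(int)],True,(0,255,255),1)
    cv2.imwrite(f"pics/{n}1.png",im)
a=cv2.resize(cv2.imread("pics/top1.png")[90:310,300:500],None,fx=2,fy=2)
b=cv2.resize(cv2.imread("pics/scene1.png")[100:320,110:310],None,fx=2,fy=2)
cv2.imwrite("pics/c1.png",np.hstack([a,b]))
E
python3 fit.py
```

```text
(0,) [ 0.58037988 -0.09057062  1.89955512] 0.05794594594594593
(1,) [ 0.58854334 -0.08839821  1.86363526] 0.08344429649356411
(0, 1) [ 0.58367642 -0.08901318  1.878049  ] 0.17111690849968286
```

View pics/c1.png

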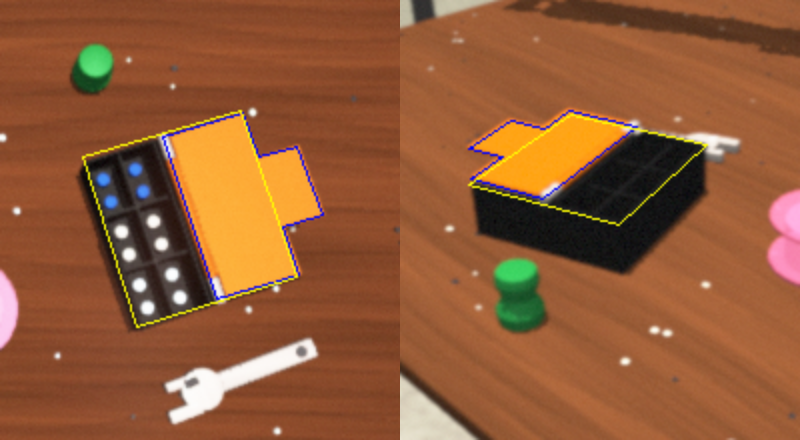

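```bash
cat >> h.py <<'E'
PSI=1.878; HX=np.array([.5837,-.0890,0])
CX=np.array([np.cos(PSI),np.sin(PSI),0]); CY=np.array([-np.sin(PSI),np.cos(PSI),0]); CZ=np.array([0,0,1.])
def W(x,y,z): return HX+CX*x+CY*y+CZ*z
def C(p): d=np.array(p)-HX; return np.array([d@CX,d@CY,p[2]])
def ori(a,sg=1):
    z=CX*np.sin(a)-CZ*np.cos(a); y=CY*sg; return R.from_matrix(np.c_[np.cross(y,z),y,z])
def st():
    s=robot.read_state(); Rt=R.from_rotvec(s["orientation"])
    tip=np.array(s["tool_pos"])+Rt.as_matrix()[:,2]*.017
    m=Rt.as_matrix()
    print("t",round(s["time"],2),"q",np.round(s["q"],2),"tcp",np.round(s["tool_pos"],3),"tip(case)mm",np.round(C(tip)*1000,1),"F(case)",np.round([s["wrist_force"]@CX,s["wrist_force"]@CY,s["wrist_force"][2]],1),"open",round(s["opening"],3))
    print(" toolz(case)",np.round([m[:,2]@CX,m[:,2]@CY,m[2,2]],3),"tooly",np.round([m[:,1]@CX,m[:,1]@CY,m[2,1]],3))
    return s,Rt,tip
E
python3 - <<'E'
from h import *
s,Rt,tip=st()
for a in (0,.87,1.05):
  for sg in (1,-1):
    d=(Rt.inv()*ori(a,sg)); print(a,sg,np.round(d.as_rotvec(),3),np.linalg.norm(d.as_rotvec()))
for n,P in (("knob",(.7256,.0013,.05)),("wr",(.432,-.127,0)),("wrend",(.46,-.22,0)),("spool",(.49,.1235,.05))): print(n,C(P))
E
```

```text
t 1.05 q [ 1.1   0.63  0.04  1.52 -0.03  1.   -0.02] tcp [ 0.254 -0.598  0.222] tip(case)mm [-385.8  468.7  205.5] F(case) [-0.8 -0.1 -0.3] open 0.094
 toolz(case) [-0. -0. -1.] tooly [-0.996 -0.093  0.   ]
0 1 [-0.    -0.     1.664] 1.6643433176128755
0 -1 [ 0.    -0.    -1.477] 1.4772493393817998
0.87 1 [ 0.719 -0.655  1.548] 1.828072399861781
0.87 -1 [ 0.639  0.702 -1.376] 1.6717123949909811
1.05 1 [ 0.865 -0.788  1.494] 1.897795366356816
1.05 -1 [ 0.77   0.845 -1.329] 1.7530512077265774
knob [ 0.04316265 -0.16256287  0.05      ]
wr [0.00965228 0.15608883 0.        ]
wrend [-0.08746077  0.15752239  0.        ]
spool [0.23088572 0.02505442 0.05      ]
```

```bash
python3 -m inch '[{"translation":[0,0,0],"rotation":[0,0,-0.185],"grip":0},{"translation":[0,0,0],"rotation":[0,0,-0.185],"grip":0},{"translation":[0,0,0],"rotation":[0,0,-0.185],"grip":0},{"translation":[0,0,0],"rotation":[0,0,-0.185],"grip":0},{"translation":[0,0,0],"rotation":[0,0,-0.185],"grip":0},{"translation":[0,0,0],"rotation":[0,0,-0.185],"grip":0},{"translation":[0,0,0],"rotation":[0,0,-0.185],"grip":0},{"translation":[0,0,0],"rotation":[0,0,-0.182],"grip":0}]' 5
python3 - <<'E'
from h import *
s,Rt,tip=st()
print(Rt.inv().apply(W(-.25,0,.2)-tip)*100, Rt.as_matrix())
E
```

```text
time: 2.05
tool_pos: [0.2535, -0.5985, 0.2225]
orientation: [-1.848, -2.54, 0.0]
wrist_force: [-0.9, -0.6, -0.1]
opening: 0.0172
t 2.05 q [ 1.34  0.65 -0.36  1.51  0.25  1.03  1.22] tcp [ 0.253 -0.599  0.222] tip(case)mm [-385.8  468.8  205.5] F(case) [-0.3  1.1 -0.1] open 0.017
 toolz(case) [-0.  0. -1.] tooly [ 0.006 -1.    -0.   ]
[13.31856857 46.95926894  0.54214009] [[-3.07756148e-01  9.51465258e-01 -1.22619834e-04]
 [ 9.51465266e-01  3.07756144e-01 -5.05351611e-05]
 [-1.03454428e-05 -1.32221020e-04 -9.99999991e-01]]
```

```bash
python3 -m inch '[{"translation":[1.3,4.7,0],"rotation":[0,0,0],"grip":0},{"translation":[1.3,4.7,0],"rotation":[0,0,0],"grip":0},{"translation":[1.3,4.7,0],"rotation":[0,0,0],"grip":0},{"translation":[1.3,4.7,0],"rotation":[0,0,0],"grip":0},{"translation":[1.3,4.7,0],"rotation":[0,0,0],"grip":0},{"translation":[1.3,4.7,0],"rotation":[0,0,0],"grip":0},{"translation":[1.3,4.7,0],"rotation":[0,0,0],"grip":0},{"translation":[1.3,4.7,0],"rotation":[0,0,0],"grip":0},{"translation":[1.3,4.7,0],"rotation":[0,0,0],"grip":0},{"translation":[1.3,4.7,0],"rotation":[0,0,0],"grip":0}]'
python3 - <<'E'
from h import *
s,Rt,tip=st()
print(Rt.inv().apply(W(-.25,0,.2)-tip)*100)
print((Rt.inv()*ori(.87,-1)).as_rotvec())
E
```

```text
time: 3.3
tool_pos: [0.6635, -0.3318, 0.2225]
orientation: [1.856, 2.535, -0.001]
wrist_force: [0.0, -1.1, -0.8]
opening: 0.0007
t 3.3 q [ 0.59  0.79 -0.34  1.2   0.26  1.19  0.55] tcp [ 0.664 -0.332  0.222] tip(case)mm [-255.6   -2.6  205.5] F(case) [-1.1  0.3 -0.8] open 0.001
 toolz(case) [-0.  0. -1.] tooly [-0.001 -1.    -0.   ]
[ 0.55970206 -0.26497586  0.5496767 ]
[ 5.88542107e-05  8.70322275e-01 -5.53710311e-04]
```

```bash
python3 -m inch '[{"translation":[0,0,0],"rotation":[0,0.18,0],"grip":0},{"translation":[0,0,0],"rotation":[0,0.18,0],"grip":0},{"translation":[0,0,0],"rotation":[0,0.18,0],"grip":0},{"translation":[0,0,0],"rotation":[0,0.18,0],"grip":0},{"translation":[0,0,0],"rotation":[0,0.18,0],"grip":0},{"translation":[0,0,0],"rotation":[0,0,0],"grip":0}]'
python3 - <<'E'
from h import *
s,Rt,tip=st()
for x,z in ((-.165,.022),(-.107,.022)): print(Rt.inv().apply(W(x,0,z)-tip)*100)
E
```

```text
time: 4.05
tool_pos: [0.6405, -0.3125, 0.2119]
orientation: [-1.458, -1.942, -0.674]
wrist_force: [-0.3, 0.3, 1.1]
opening: 0.0004
t 4.05 q [ 0.79  1.27 -0.72  0.52  0.03  1.98  0.63] tcp [ 0.641 -0.313  0.212] tip(case)mm [-217.9   12.5  200.2] F(case) [0.4 0.2 1.1] open 0.0
 toolz(case) [ 0.728 -0.054 -0.684] tooly [-0.04  -0.999  0.037]
[-9.37285691  0.38024649 16.09904894]
[-5.40258994  0.14826702 20.32079807]
```

```bash
python3 -m inch '[{"translation":[-1.5,0.1,2.6],"rotation":[0,0,0],"grip":0},{"translation":[-1.5,0.1,2.6],"rotation":[0,0,0],"grip":0},{"translation":[-1.5,0.1,2.6],"rotation":[0,0,0],"grip":0},{"translation":[-1.5,0.1,2.6],"rotation":[0,0,0],"grip":0},{"translation":[0,0,0],"rotation":[0,0,0],"grip":0}]'
python3 - <<'E'
from h import *
s,Rt,tip=st()
for x,z in ((-.165,.022),(-.107,.022)): print(Rt.inv().apply(W(x,0,z)-tip)*100)
print((Rt.inv()*ori(.85,-1)).as_rotvec())
E
```

```text
time: 4.68
tool_pos: [0.6393, -0.2757, 0.0978]
orientation: [-1.458, -1.947, -0.662]
wrist_force: [0.5, 0.4, 0.6]
opening: 0.0005
t 4.67 q [ 0.81  1.32 -0.71  0.74  0.06  1.73  0.67] tcp [ 0.639 -0.276  0.098] tip(case)mm [-182.5    2.7   86.1] F(case) [ 0.2 -0.6  0.6] open 0.001
 toolz(case) [ 0.724 -0.047 -0.688] tooly [-0.035 -0.999  0.031]
[-3.44037532  0.0094333   5.69040763]
[ 0.55507642 -0.1947991   9.88977121]
[ 0.04711767  0.03916526 -0.0006597 ]
```

```bash
python3 -m inch '[{"translation":[-1.1,0,1.9],"rotation":[0.024,0.05,0],"grip":0},{"translation":[-1.1,0,1.9],"rotation":[0.024,0.05,0],"grip":0},{"translation":[-0.6,0,0.9],"rotation":[0,0.03,0],"grip":0},{"translation":[0,0,0],"rotation":[0,0,0],"grip":0}]'
python3 - <<'E'
from h import *
s,Rt,tip=st()
for x,z in ((-.165,.022),(-.107,.022)): print(Rt.inv().apply(W(x,0,z)-tip)*100)
print((Rt.inv()*ori(.95,-1)).as_rotvec())
f=vision.grab_frame("scene");g=vision.grab_frame("top")
cv2.imwrite("pics/a2.png",np.hstack([f["img"][80:330,80:420],g["img"][60:310,220:560]]))
E
```

```text
time: 5.18
tool_pos: [0.6366, -0.2603, 0.0465]
orientation: [-1.354, -1.85, -0.693]
wrist_force: [-0.1, 0.5, -0.6]
opening: 0.0004
t 5.17 q [ 0.76  1.47 -0.71  0.56  0.04  1.87  0.7 ] tcp [ 0.637 -0.26   0.047] tip(case)mm [-165.5    1.4   36.5] F(case) [ 0.5 -0.  -0.6] open 0.0
 toolz(case) [ 0.808 -0.004 -0.589] tooly [-0.002 -1.     0.003]
[-1.14169016  0.13009957  0.89369064]
[2.27530956 0.11874855 5.58026551]
[0.00353878 0.00919329 0.00155773]
```

View pics/a2.png

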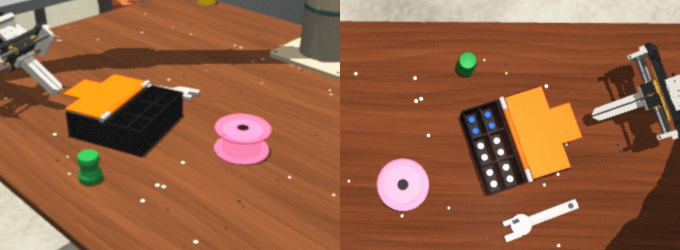

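```bash
python3 -m inch '[{"translation":[-0.93,0.1,0.68],"rotation":[0,0,0],"grip":0},{"translation":[0.88,0,1.21],"rotation":[0,0,0],"grip":0},{"translation":[0.88,0,1.21],"rotation":[0,0,0],"grip":0},{"translation":[0.88,0,1.21],"rotation":[0,0,0],"grip":0},{"translation":[0.88,0,1.21],"rotation":[0,0,0],"grip":0},{"translation":[0,0,0],"rotation":[0,0,0],"grip":0}]'
python3 - <<'E'
from h import *
s,Rt,tip=st()
f=vision.grab_frame("scene");g=vision.grab_frame("top")
cv2.imwrite("pics/a3.png",np.hstack([f["img"][80:330,80:420],g["img"][60:310,220:560]]))
E
```

```text
time: 6.02
tool_pos: [0.6193, -0.2024, 0.036]
orientation: [-1.352, -1.851, -0.693]
wrist_force: [-0.3, -0.1, 1.2]
opening: 0.0003
t 6.03 q [ 0.79  1.4  -0.73  0.85  0.03  1.66  0.67] tcp [ 0.619 -0.202  0.036] tip(case)mm [-105.1    0.4   26. ] F(case) [0.  0.3 1.2] open 0.0
 toolz(case) [ 0.808 -0.003 -0.589] tooly [-0.001 -1.     0.004]
```

View pics/a3.png

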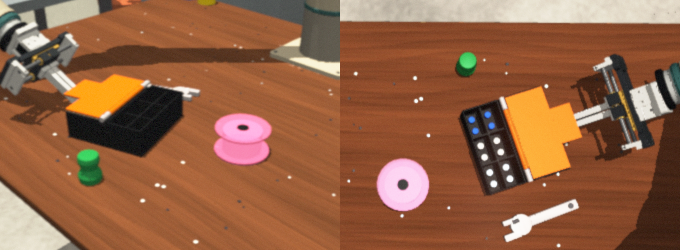

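```bash
cat >> h.py <<'E'
def tippos(th,a,s=.02):
    u=np.array([-np.cos(th),np.sin(th)]); n=np.array([np.sin(th),np.cos(th)])
    d=np.array([np.sin(a),-np.cos(a)]); nf=np.array([np.cos(a),np.sin(a)])
    if th<np.pi/2-a: K=.12*u-.002*n+s*d; t=K-.008*nf
    else:
        P=(.12-s)*u-.002*n
        # tip corners along nf: +-.008 ; pick the one deeper along n
        t=P-.008*nf if nf@n>0 else P+.008*nf
        if abs(d@n)>.98: t=P-d*0  # flat
        c=nf@n; 
        w=np.clip(c/.2,-1,1); t=P-.008*nf*w- n*max(0,.008*abs(c)-.008*c*w)
    return np.array([t[0],t[1]+.058])
def plan(th0,th1,a1,n,dx=0,dz=0,cy=0):
    s,Rt,tip=st(); p=np.array(s["tool_pos"]); m=Rt.as_matrix()
    a0=np.arctan2(m[:,2]@CX,-m[2,2]); Rc=Rt
    for i in range(1,n+1):
        th=np.radians(th0+(th1-th0)*i/n); a=a0+(a1-a0)*i/n
        x,z=tippos(th,a); Ro=ori(a,-1)
        if i<n and False: pass
        P=W(x+dx,cy,z+dz)-Ro.as_matrix()[:,2]*.017
        print(i,round(np.degrees(th),1),np.round(Rc.inv().apply(P-p)*100,2),np.round((Rc.inv()*Ro).as_rotvec(),3),"tip",np.round([x*1000,z*1000],1))
        p=P; Rc=Ro
E
python3 - <<'E'
from h import *
plan(-3,24,.945,12)
E
```

```text
t 6.12 q [ 0.79  1.41 -0.73  0.85  0.03  1.66  0.67] tcp [ 0.62  -0.204  0.035] tip(case)mm [-106.5    0.3   25.4] F(case) [-0.4  0.4  0.3] open 0.0
 toolz(case) [ 0.807 -0.004 -0.59 ] tooly [-0.003 -1.     0.004]
1 -0.8 [ 0.75  0.04 -0.8 ] [0.004 0.    0.002] tip [-108.5   36.2]
2 1.5 [ 0.38  0.   -0.28] [0. 0. 0.] tip [-108.6   40.9]
3 3.7 [ 0.39  0.   -0.27] [ 0.  0. -0.] tip [-108.4   45.6]
4 6.0 [ 0.4  -0.   -0.25] [-0.  0.  0.] tip [-108.1   50.3]
5 8.2 [ 0.41  0.   -0.23] [-0.  0.  0.] tip [-107.6   55. ]
6 10.5 [ 0.42 -0.   -0.22] [ 0.  0. -0.] tip [-106.9   59.7]
7 12.8 [ 0.43 -0.   -0.2 ] [ 0.  0. -0.] tip [-106.    64.3]
8 15.0 [ 0.43  0.   -0.18] [-0.  0.  0.] tip [-104.9   68.9]
9 17.2 [ 0.44 -0.   -0.17] [ 0.  0. -0.] tip [-103.7   73.5]
10 19.5 [ 0.45 -0.   -0.15] [-0.  0. -0.] tip [-102.3   78. ]
11 21.8 [ 0.45  0.   -0.13] [ 0.  0. -0.] tip [-100.7   82.4]
12 24.0 [ 0.46 -0.   -0.11] [-0.  0.  0.] tip [-98.9  86.8]
```

```bash
python3 -m inch '[{"translation":[0.4,0,-0.4],"rotation":[0,0,0],"grip":0},{"translation":[0.35,0,-0.4],"rotation":[0,0,0],"grip":0},{"translation":[0.38,0,-0.28],"rotation":[0,0,0],"grip":0},{"translation":[0.39,0,-0.27],"rotation":[0,0,0],"grip":0},{"translation":[0.40,0,-0.25],"rotation":[0,0,0],"grip":0},{"translation":[0.41,0,-0.23],"rotation":[0,0,0],"grip":0},{"translation":[0.42,0,-0.22],"rotation":[0,0,0],"grip":0},{"translation":[0.43,0,-0.20],"rotation":[0,0,0],"grip":0}]'
python3 - <<'E'
from h import *
st()
f=vision.grab_frame("scene");g=vision.grab_frame("top")
cv2.imwrite("pics/a4.png",np.hstack([f["img"][80:330,80:420],g["img"][60:310,220:560]]))
plan(12.8,40,.945,12)
E
```

```text
time: 7.12
tool_pos: [0.6192, -0.2023, 0.0746]
orientation: [-1.354, -1.85, -0.693]
wrist_force: [0.8, -1.3, -0.9]
opening: 0.0005
t 7.12 q [ 0.8   1.36 -0.74  0.87  0.01  1.68  0.64] tcp [ 0.619 -0.202  0.075] tip(case)mm [-105.     0.4   64.6] F(case) [-1.5 -0.4 -0.9] open 0.001
 toolz(case) [ 0.808 -0.004 -0.589] tooly [-0.002 -1.     0.004]
t 7.22 q [ 0.8   1.36 -0.74  0.87  0.01  1.68  0.64] tcp [ 0.619 -0.202  0.075] tip(case)mm [-104.8    0.4   65.1] F(case) [-0.3 -0.  -0.7] open 0.0
 toolz(case) [ 0.808 -0.004 -0.589] tooly [-0.001 -1.     0.004]
1 15.1 [ 0.31  0.05 -0.24] [0.004 0.    0.003] tip [-104.9   69. ]
2 17.3 [ 0.44  0.   -0.17] [-0.  0.  0.] tip [-103.7   73.6]
3 19.6 [ 0.45 -0.   -0.15] [ 0.  0. -0.] tip [-102.2   78.1]
4 21.9 [ 0.46  0.   -0.13] [-0.  0.  0.] tip [-100.6   82.6]
5 24.1 [ 0.46 -0.   -0.11] [-0.  0.  0.] tip [-98.8  87. ]
6 26.4 [ 0.47  0.   -0.1 ] [ 0.  0. -0.] tip [-96.9  91.3]
7 28.7 [ 0.47 -0.   -0.08] [-0.  0.  0.] tip [-94.8  95.6]
8 30.9 [ 0.47  0.   -0.06] [0. 0. 0.] tip [-92.5  99.8]
9 33.2 [ 0.47 -0.   -0.04] [ 0.  0. -0.] tip [-90.  103.8]
10 35.5 [ 0.47 -0.   -0.02] [0. 0. 0.] tip [-87.4 107.8]
11 37.7 [ 0.41  0.   -0.  ] [0. 0. 0.] tip [-85.  111.1]
12 40.0 [ 0.39 -0.    0.01] [ 0.  0. -0.] tip [-82.6 114.3]
```

View pics/a4.png

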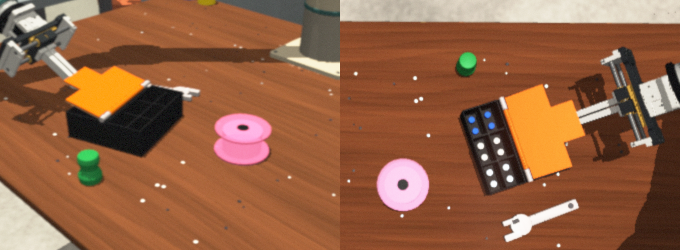

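The leaf has lifted a little with the finger under the tab (scene view about (75,95) in the crop), and forces are near 1 N. Continuing.

```bash
python3 -m inch '[{"translation":[0.35,0.02,-0.22],"rotation":[0.002,0,0.001],"grip":0},{"translation":[0.44,0.02,-0.17],"rotation":[0.002,0,0.001],"grip":0},{"translation":[0.45,0,-0.15],"rotation":[0,0,0],"grip":0},{"translation":[0.46,0,-0.13],"rotation":[0,0,0],"grip":0},{"translation":[0.46,0,-0.11],"rotation":[0,0,0],"grip":0},{"translation":[0.47,0,-0.10],"rotation":[0,0,0],"grip":0},{"translation":[0.47,0,-0.08],"rotation":[0,0,0],"grip":0},{"translation":[0.47,0,-0.06],"rotation":[0,0,0],"grip":0},{"translation":[0.47,0,-0.04],"rotation":[0,0,0],"grip":0},{"translation":[0.47,0,-0.02],"rotation":[0,0,0],"grip":0},{"translation":[0.41,0,0],"rotation":[0,0,0],"grip":0},{"translation":[0.39,0,0.01],"rotation":[0,0,0],"grip":0}]'
python3 - <<'E'
from h import *
f=vision.grab_frame("scene");g=vision.grab_frame("top")
cv2.imwrite("pics/a5.png",np.hstack([f["img"][80:330,80:420],g["img"][60:310,220:560]]))
plan(40,67,.8,12)
E
```

```text
time: 8.72
tool_pos: [0.6126, -0.1806, 0.1236]
orientation: [-1.353, -1.849, -0.688]
wrist_force: [0.1, -0.3, -1.1]
opening: 0.0002
t 8.82 q [ 0.81  1.27 -0.76  0.96 -0.02  1.66  0.6 ] tcp [ 0.613 -0.18   0.124] tip(case)mm [-82.1  -0.  114. ] F(case) [-0.5 -0.3  0. ] open 0.0
 toolz(case) [ 0.808  0.    -0.589] tooly [ 0. -1.  0.]
1 42.2 [ 0.4  -0.   -0.04] [-0.    -0.012  0.001] tip [-80.2 117.3]
2 44.5 [ 0.41 -0.    0.03] [ 0.    -0.012 -0.   ] tip [-77.6 120.3]
3 46.8 [0.41 0.   0.04] [ 0.    -0.012  0.   ] tip [-74.9 123.2]
4 49.0 [ 0.41 -0.    0.05] [ 0.    -0.012 -0.   ] tip [-72.1 125.9]
5 51.2 [0.41 0.   0.06] [ 0.    -0.012  0.   ] tip [-69.2 128.6]
6 53.5 [ 0.4  -0.    0.07] [ 0.    -0.012 -0.   ] tip [-66.2 131.1]
7 55.8 [0.4  0.   0.08] [-0.    -0.012  0.   ] tip [-63.2 133.5]
8 58.0 [0.4  0.   0.09] [ 0.    -0.012 -0.   ] tip [-60.  135.7]
9 60.3 [ 0.4 -0.   0.1] [ 0.    -0.012  0.   ] tip [-56.7 137.9]
10 62.5 [0.39 0.   0.11] [-0.    -0.012  0.   ] tip [-53.4 139.9]
11 64.8 [0.39 0.   0.12] [ 0.    -0.012  0.   ] tip [-50.  141.8]
12 67.0 [ 0.39 -0.    0.13] [-0.    -0.012 -0.   ] tip [-46.5 143.5]
```

View pics/a5.png

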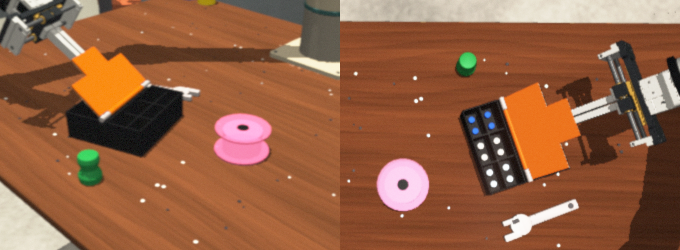

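Leaf stands at roughly 40°, finger behind the tab. On plan; continuing.

```bash
python3 -m inch '[{"translation":[0.40,0,0],"rotation":[0,-0.012,0],"grip":0},{"translation":[0.41,0,0.03],"rotation":[0,-0.012,0],"grip":0},{"translation":[0.41,0,0.04],"rotation":[0,-0.012,0],"grip":0},{"translation":[0.41,0,0.05],"rotation":[0,-0.012,0],"grip":0},{"translation":[0.41,0,0.06],"rotation":[0,-0.012,0],"grip":0},{"translation":[0.40,0,0.07],"rotation":[0,-0.012,0],"grip":0},{"translation":[0.40,0,0.08],"rotation":[0,-0.012,0],"grip":0},{"translation":[0.40,0,0.09],"rotation":[0,-0.012,0],"grip":0},{"translation":[0.40,0,0.10],"rotation":[0,-0.012,0],"grip":0},{"translation":[0.39,0,0.11],"rotation":[0,-0.012,0],"grip":0},{"translation":[0.39,0,0.12],"rotation":[0,-0.012,0],"grip":0},{"translation":[0.39,0,0.13],"rotation":[0,-0.012,0],"grip":0}]'
python3 - <<'E'
from h import *
plan(67,94,.65,12)
E
```

```text
time: 10.32
tool_pos: [0.6013, -0.1448, 0.1547]
orientation: [-1.436, -1.962, -0.604]
wrist_force: [0.2, -1.2, -0.9]
opening: 0.0004
t 10.32 q [ 0.8   1.12 -0.76  1.18  0.01  1.47  0.54] tcp [ 0.601 -0.145  0.155] tip(case)mm [-4.640e+01  1.000e-01  1.428e+02] F(case) [-1.2  0.1 -0.9] open 0.0
 toolz(case) [ 0.715  0.    -0.699] tooly [ 0. -1. -0.]
1 69.2 [0.43 0.01 0.08] [-0.    -0.012  0.   ] tip [-43.  145.2]
2 71.5 [ 0.38 -0.    0.15] [-0.    -0.012 -0.   ] tip [-39.4 146.6]
3 73.8 [0.37 0.   0.16] [ 0.    -0.012  0.   ] tip [-35.7 147.9]
4 76.0 [0.37 0.   0.17] [ 0.    -0.012 -0.   ] tip [-32.  149.1]
5 78.2 [ 0.36 -0.    0.18] [-0.    -0.012  0.   ] tip [-28.3 150.1]
6 80.5 [ 0.36 -0.    0.19] [-0.    -0.012 -0.   ] tip [-24.5 151. ]
7 82.8 [ 0.35 -0.    0.2 ] [-0.    -0.012  0.   ] tip [-20.7 151.7]
8 85.0 [0.35 0.   0.21] [ 0.    -0.012 -0.   ] tip [-16.8 152.3]
9 87.2 [ 0.34 -0.    0.22] [ 0.    -0.012  0.   ] tip [-13.  152.7]
10 89.5 [0.34 0.   0.22] [ 0.    -0.012  0.   ] tip [ -9.1 153. ]
11 91.8 [0.33 0.   0.23] [-0.    -0.012 -0.   ] tip [ -5.3 153.1]
12 94.0 [ 0.32 -0.    0.24] [ 0.    -0.012 -0.   ] tip [ -1.4 153.1]
```

```bash
python3 -m inch '[{"translation":[0.40,0,0.10],"rotation":[0,-0.012,0],"grip":0},{"translation":[0.38,0,0.15],"rotation":[0,-0.012,0],"grip":0},{"translation":[0.37,0,0.16],"rotation":[0,-0.012,0],"grip":0},{"translation":[0.37,0,0.17],"rotation":[0,-0.012,0],"grip":0},{"translation":[0.36,0,0.18],"rotation":[0,-0.012,0],"grip":0},{"translation":[0.36,0,0.19],"rotation":[0,-0.012,0],"grip":0},{"translation":[0.35,0,0.20],"rotation":[0,-0.012,0],"grip":0},{"translation":[0.35,0,0.21],"rotation":[0,-0.012,0],"grip":0},{"translation":[0.34,0,0.22],"rotation":[0,-0.012,0],"grip":0},{"translation":[0.34,0,0.22],"rotation":[0,-0.012,0],"grip":0},{"translation":[0.33,0,0.23],"rotation":[0,-0.012,0],"grip":0},{"translation":[0.32,0,0.24],"rotation":[0,-0.012,0],"grip":0}]'
python3 - <<'E'
from h import *
f=vision.grab_frame("scene");g=vision.grab_frame("top")
cv2.imwrite("pics/a6.png",np.hstack([f["img"][80:330,80:420],g["img"][60:310,220:560]]))
plan(94,121,.45,12)
E
```

```text
time: 11.82
tool_pos: [0.5871, -0.1002, 0.1662]
orientation: [-1.516, -2.072, -0.513]
wrist_force: [0.1, 0.1, 0.4]
opening: 0.0003
t 11.93 q [ 0.77  0.98 -0.75  1.38  0.04  1.28  0.47] tcp [ 0.587 -0.099  0.167] tip(case)mm [-7.000e-01 -1.000e-01  1.532e+02] F(case) [ 0.2 -0.4 -1. ] open 0.001
 toolz(case) [ 0.608  0.001 -0.794] tooly [ 0.001 -1.     0.   ]
1 96.2 [ 0.26 -0.01  0.21] [-0.001 -0.017  0.001] tip [  2.5 152.9]
2 98.5 [ 0.32 -0.    0.25] [ 0.    -0.017 -0.   ] tip [  6.3 152.6]
3 100.8 [0.31 0.   0.26] [-0.    -0.017  0.   ] tip [ 10.1 152.1]
4 103.0 [ 0.31 -0.    0.27] [ 0.    -0.017 -0.   ] tip [ 13.9 151.5]
5 105.2 [0.3  0.   0.27] [-0.    -0.017  0.   ] tip [ 17.6 150.7]
6 107.5 [ 0.29 -0.    0.28] [ 0.    -0.017 -0.   ] tip [ 21.3 149.8]
7 109.8 [ 0.29 -0.    0.28] [-0.    -0.017  0.   ] tip [ 25.  148.7]
8 112.0 [0.28 0.   0.29] [ 0.    -0.017 -0.   ] tip [ 28.7 147.5]
9 114.2 [ 0.27 -0.    0.29] [ 0.    -0.017 -0.   ] tip [ 32.2 146.2]
10 116.5 [ 0.27 -0.    0.3 ] [-0.    -0.017  0.   ] tip [ 35.7 144.7]
11 118.7 [0.26 0.   0.31] [ 0.    -0.017 -0.   ] tip [ 39.2 143. ]
12 121.0 [ 0.25 -0.    0.31] [ 0.    -0.017 -0.   ] tip [ 42.6 141.3]
```

View pics/a6.png

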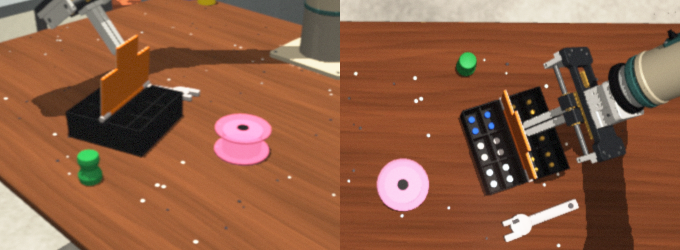

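The leaf is upright with the fingertip on its white face and the brass nozzles showing. Continuing over.

```bash
python3 -m inch '[{"translation":[0.28,0,0.22],"rotation":[0,-0.017,0],"grip":0},{"translation":[0.32,0,0.25],"rotation":[0,-0.017,0],"grip":0},{"translation":[0.31,0,0.26],"rotation":[0,-0.017,0],"grip":0},{"translation":[0.31,0,0.27],"rotation":[0,-0.017,0],"grip":0},{"translation":[0.30,0,0.27],"rotation":[0,-0.017,0],"grip":0},{"translation":[0.29,0,0.28],"rotation":[0,-0.017,0],"grip":0},{"translation":[0.29,0,0.28],"rotation":[0,-0.017,0],"grip":0},{"translation":[0.28,0,0.29],"rotation":[0,-0.017,0],"grip":0},{"translation":[0.27,0,0.29],"rotation":[0,-0.017,0],"grip":0},{"translation":[0.27,0,0.30],"rotation":[0,-0.017,0],"grip":0},{"translation":[0.26,0,0.31],"rotation":[0,-0.017,0],"grip":0},{"translation":[0.25,0,0.31],"rotation":[0,-0.017,0],"grip":0}]'
python3 - <<'E'
from h import *
plan(121,148,.25,12)
E
```

```text
time: 13.42
tool_pos: [0.573, -0.0559, 0.156]
orientation: [-1.627, -2.224, -0.371]
wrist_force: [-0.0, -0.4, 0.0]
opening: 0.0006
t 13.43 q [ 0.67  0.84 -0.71  1.59  0.11  1.05  0.34] tcp [ 0.573 -0.056  0.156] tip(case)mm [ 42.1   0.2 140.7] F(case) [-0.4  0.2  0. ] open 0.001
 toolz(case) [ 0.433  0.    -0.901] tooly [ 0. -1. -0.]
1 123.2 [0.31 0.02 0.28] [-0.    -0.017  0.   ] tip [ 45.9 139.4]
2 125.5 [ 0.24 -0.    0.32] [-0.    -0.017 -0.   ] tip [ 49.1 137.3]
3 127.7 [0.23 0.   0.32] [ 0.    -0.017  0.   ] tip [ 52.3 135.2]
4 130.0 [ 0.22 -0.    0.33] [ 0.    -0.017  0.   ] tip [ 55.3 132.9]
5 132.2 [ 0.21 -0.    0.33] [ 0.    -0.017  0.   ] tip [ 58.3 130.5]
6 134.5 [0.21 0.   0.34] [-0.    -0.017  0.   ] tip [ 61.1 128. ]
7 136.8 [ 0.2  -0.    0.34] [ 0.    -0.017 -0.   ] tip [ 63.9 125.4]
8 139.0 [ 0.19 -0.    0.35] [ 0.    -0.017 -0.   ] tip [ 66.6 122.6]
9 141.2 [0.18 0.   0.35] [-0.    -0.017  0.   ] tip [ 69.1 119.8]
10 143.5 [ 0.17 -0.    0.35] [ 0.    -0.017  0.   ] tip [ 71.5 116.9]
11 145.8 [ 0.16 -0.    0.36] [ 0.    -0.017 -0.   ] tip [ 73.8 113.8]
12 148.0 [0.16 0.   0.36] [-0.    -0.017 -0.   ] tip [ 76.  110.7]
```

```bash
python3 -m inch '[{"translation":[0.30,0.01,0.28],"rotation":[0,-0.017,0],"grip":0},{"translation":[0.24,0,0.32],"rotation":[0,-0.017,0],"grip":0},{"translation":[0.23,0,0.32],"rotation":[0,-0.017,0],"grip":0},{"translation":[0.22,0,0.33],"rotation":[0,-0.017,0],"grip":0},{"translation":[0.21,0,0.33],"rotation":[0,-0.017,0],"grip":0},{"translation":[0.21,0,0.34],"rotation":[0,-0.017,0],"grip":0},{"translation":[0.20,0,0.34],"rotation":[0,-0.017,0],"grip":0},{"translation":[0.19,0,0.35],"rotation":[0,-0.017,0],"grip":0},{"translation":[0.18,0,0.35],"rotation":[0,-0.017,0],"grip":0},{"translation":[0.17,0,0.35],"rotation":[0,-0.017,0],"grip":0},{"translation":[0.16,0,0.36],"rotation":[0,-0.017,0],"grip":0},{"translation":[0.16,0,0.36],"rotation":[0,-0.017,0],"grip":0}]'
python3 - <<'E'
from h import *
f=vision.grab_frame("scene");g=vision.grab_frame("top")
cv2.imwrite("pics/a7.png",np.hstack([f["img"][80:330,80:420],g["img"][60:310,220:560]]))
plan(148,172,.1,12)
E
```

```text
time: 14.92
tool_pos: [0.562, -0.0208, 0.127]
orientation: [-1.734, -2.37, -0.213]
wrist_force: [0.5, -0.6, 0.2]
opening: 0.0005
t 15.03 q [ 0.49  0.75 -0.6   1.76  0.23  0.82  0.16] tcp [ 0.562 -0.02   0.127] tip(case)mm [ 76.6   0.  110.7] F(case) [ 0.   0.2 -0.3] open 0.001
 toolz(case) [ 0.243  0.001 -0.97 ] tooly [ 0.002 -1.    -0.   ]
1 150.0 [0.07 0.   0.3 ] [-0.001 -0.012  0.002] tip [ 77.8 107.9]
2 152.0 [ 0.12 -0.    0.32] [ 0.    -0.012 -0.   ] tip [ 79.6 105. ]
3 154.0 [0.11 0.   0.33] [ 0.    -0.012  0.   ] tip [ 81.2 102. ]
4 156.0 [0.11 0.   0.33] [ 0.    -0.012 -0.   ] tip [82.7 98.9]
5 158.0 [ 0.11 -0.    0.33] [ 0.    -0.012  0.   ] tip [84.2 95.9]
6 160.0 [ 0.18 -0.    0.32] [ 0.    -0.012  0.   ] tip [86.3 93. ]
7 162.0 [0.17 0.   0.32] [ 0.    -0.012  0.   ] tip [88.4 90.1]
8 164.0 [0.17 0.   0.33] [ 0.    -0.012 -0.   ] tip [90.3 87.1]
9 166.0 [0.16 0.   0.34] [ 0.    -0.012  0.   ] tip [92.2 83.9]
10 168.0 [ 0.15 -0.    0.34] [ 0.    -0.012 -0.   ] tip [93.9 80.7]
11 170.0 [0.14 0.   0.35] [ 0.    -0.012  0.   ] tip [95.6 77.4]
12 172.0 [0.14 0.   0.36] [-0.    -0.012 -0.   ] tip [97.1 74. ]
```

View pics/a7.png

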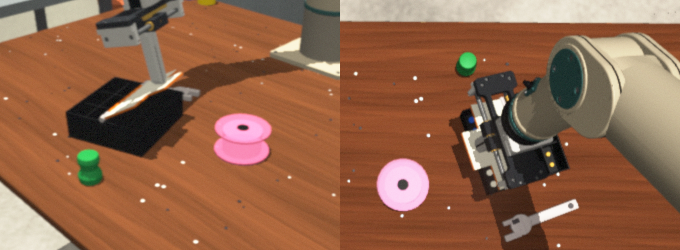

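```bash
python3 -m inch '[{"translation":[0.10,0,0.30],"rotation":[0,-0.012,0],"grip":0},{"translation":[0.12,0,0.32],"rotation":[0,-0.012,0],"grip":0},{"translation":[0.11,0,0.33],"rotation":[0,-0.012,0],"grip":0},{"translation":[0.11,0,0.33],"rotation":[0,-0.012,0],"grip":0},{"translation":[0.11,0,0.33],"rotation":[0,-0.012,0],"grip":0},{"translation":[0.16,0,0.32],"rotation":[0,-0.012,0],"grip":0},{"translation":[0.16,0,0.32],"rotation":[0,-0.012,0],"grip":0},{"translation":[0.16,0,0.33],"rotation":[0,-0.012,0],"grip":0},{"translation":[0.16,0,0.34],"rotation":[0,-0.012,0],"grip":0},{"translation":[0.15,0,0.34],"rotation":[0,-0.012,0],"grip":0},{"translation":[0.14,0,0.35],"rotation":[0,-0.012,0],"grip":0},{"translation":[0.14,0,0.35],"rotation":[0,-0.012,0],"grip":0}]'
python3 - <<'E'
from h import *
plan(172,181,.03,6)
E
```

```text
time: 16.52
tool_pos: [0.5551, 0.001, 0.0909]
orientation: [-1.806, -2.469, -0.091]
wrist_force: [-0.6, -1.0, 0.1]
opening: 0.0006
t 16.52 q [ 0.31  0.73 -0.47  1.86  0.34  0.66 -0.03] tcp [0.555 0.001 0.091] tip(case)mm [96.1  0.  73.9] F(case) [-0.8  0.9  0.1] open 0.001
 toolz(case) [ 0.1    0.    -0.995] tooly [ 0. -1. -0.]
1 173.5 [0.19 0.   0.27] [-0.    -0.012  0.   ] tip [98.1 71.4]
2 175.0 [0.09 0.   0.27] [ 0.    -0.012  0.   ] tip [99.  68.8]
3 176.5 [0.08 0.   0.27] [ 0.    -0.012  0.   ] tip [99.9 66.1]
4 178.0 [ 0.08 -0.    0.25] [ 0.    -0.012 -0.   ] tip [100.6  63.7]
5 179.5 [0.08 0.   0.25] [-0.    -0.012  0.   ] tip [101.3  61.1]
6 181.0 [ 0.07 -0.    0.26] [ 0.    -0.012  0.   ] tip [101.9  58.6]
```

```bash
python3 -m inch '[{"translation":[0.10,0,0.25],"rotation":[0,-0.012,0],"grip":0},{"translation":[0.09,0,0.25],"rotation":[0,-0.012,0],"grip":0},{"translation":[0.08,0,0.25],"rotation":[0,-0.012,0],"grip":0},{"translation":[0.08,0,0.22],"rotation":[0,-0.012,0],"grip":0},{"translation":[0.05,0,0.20],"rotation":[0,-0.012,0],"grip":0},{"translation":[0,0,0.1],"rotation":[0,-0.012,0],"grip":0},{"translation":[0,0,0],"rotation":[0,0,0],"grip":0}]'
python3 - <<'E'
from h import *
st()
E
```

```text
time: 17.4
tool_pos: [0.5535, 0.006, 0.0787]
orientation: [-1.84, -2.517, -0.026]
wrist_force: [0.1, -0.2, -0.1]
opening: 0.0002
t 17.4 q [ 0.21  0.72 -0.39  1.9   0.4   0.6  -0.12] tcp [0.553 0.006 0.079] tip(case)mm [1.002e+02 1.000e-01 6.170e+01] F(case) [-0.3  0.  -0.1] open 0.0
 toolz(case) [ 0.029  0.    -1.   ] tooly [ 0.001 -1.    -0.   ]
```

```bash
for i in 1; do python3 -m inch '[{"translation":[0,0,0.08],"rotation":[0,0,0],"grip":0},{"translation":[0,0,0.08],"rotation":[0,0,0],"grip":0},{"translation":[0,0,0],"rotation":[0,0,0],"grip":0}]'; done
python3 - <<'E'
from h import *
st(); st()
f=vision.grab_frame("scene")
cv2.imwrite("pics/a8.png",cv2.resize(f["img"][120:260,120:320],None,fx=4,fy=4))
E
```

```text
time: 17.77
tool_pos: [0.5538, 0.0056, 0.0774]
orientation: [-1.842, -2.516, -0.027]
wrist_force: [-1.4, 0.3, 3.5]
opening: 0.0006
t 17.77 q [ 0.21  0.73 -0.39  1.9   0.4   0.6  -0.12] tcp [0.554 0.006 0.077] tip(case)mm [99.7 -0.1 60.4] F(case) [0.7 1.3 3.5] open 0.001
 toolz(case) [ 0.029 -0.    -1.   ] tooly [-0. -1.  0.]
t 17.77 q [ 0.21  0.73 -0.39  1.9   0.4   0.6  -0.12] tcp [0.554 0.006 0.077] tip(case)mm [99.7 -0.1 60.4] F(case) [0.7 1.3 3.5] open 0.001
 toolz(case) [ 0.029 -0.    -1.   ] tooly [-0. -1.  0.]
```

View pics/a8.png

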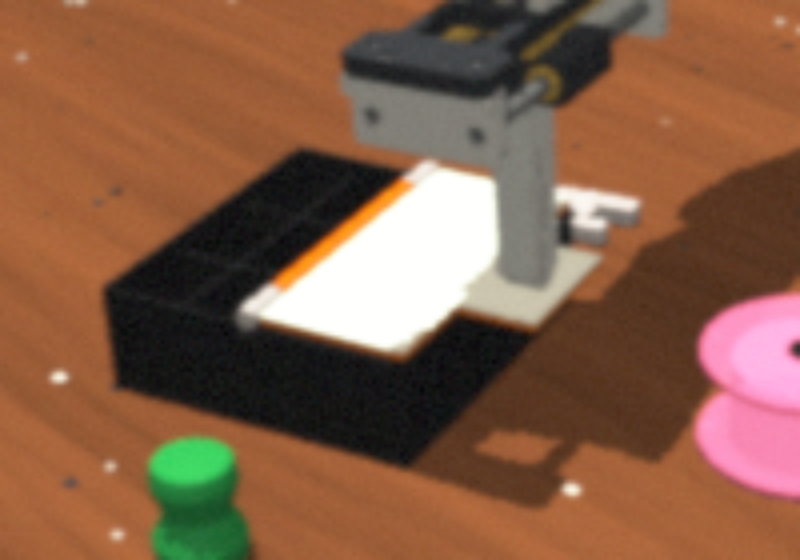

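```bash
python3 -m inch '[{"translation":[0,0,0.06],"rotation":[0,0,0],"grip":0},{"translation":[0,0,0.0],"rotation":[0,0,0],"grip":0}]'
python3 - <<'E'
from h import *
st()
E
```

```text
time: 18.08
tool_pos: [0.5538, 0.0056, 0.0772]
orientation: [-1.842, -2.517, -0.027]
wrist_force: [-2.1, -0.1, 8.4]
opening: 0.0005
t 18.07 q [ 0.21  0.73 -0.39  1.9   0.4   0.6  -0.12] tcp [0.554 0.006 0.077] tip(case)mm [99.7 -0.1 60.2] F(case) [0.6 2.  8.4] open 0.0
 toolz(case) [ 0.029 -0.    -1.   ] tooly [ 0. -1.  0.]
```

```bash
python3 -m inch '[{"translation":[0,0,-0.2],"rotation":[0,0,0],"grip":0},{"translation":[0,0,-0.5],"rotation":[0,0,0],"grip":0},{"translation":[0,0,-2],"rotation":[0,0,0],"grip":0},{"translation":[0,0,-3],"rotation":[0,0,0],"grip":0},{"translation":[0,0,-3],"rotation":[0,0,0],"grip":0},{"translation":[0,0,-3],"rotation":[0,0,0],"grip":0},{"translation":[-3,-3,-1],"rotation":[0,0,0],"grip":0},{"translation":[-4,-4,0],"rotation":[0,0,0],"grip":0},{"translation":[-4,-4,0],"rotation":[0,0,0],"grip":0},{"translation":[-4,-4,0],"rotation":[0,0,0],"grip":0},{"translation":[-4,-4,0],"rotation":[0,0,0],"grip":0},{"translation":[-4,-4,0],"rotation":[0,0,0],"grip":0}]'
python3 -m inch '[{"translation":[-4,-2,0],"rotation":[0,0,0],"grip":0},{"translation":[-4,-2,0],"rotation":[0,0,0],"grip":0},{"translation":[-3,-1,0],"rotation":[0,0,0],"grip":0},{"translation":[0,0,0],"rotation":[0,0,0],"grip":0},{"translation":[0,0,0],"rotation":[0,0,0],"grip":0}]'
python3 - <<'E'
from h import *
st()
f=vision.grab_frame("scene");g=vision.grab_frame("top")
cv2.imwrite("pics/a9.png",np.hstack([cv2.resize(f["img"][110:290,110:370],None,fx=1.5,fy=1.5),cv2.resize(g["img"][90:310,240:500],None,fx=1.5,fy=1.5)[:270]]))
for n,h in (("knob",.05),("wrench",.012),("spool",.048)):
    r=models.cut_out(g,n); print(n,r and (r[0]["location"],ray(g,r[0]["location"],h)))
loc=np.array([[0,82],[80,82],[80,35],[120,35],[120,-35],[80,-35],[80,-82],[0,-82]])/1000
for F,n in((f,"s"),(g,"t")):
    im=F["img"].copy(); cv2.polylines(im,[np.round(proj(F,[W(x,y,.06) for x,y in loc])).astype(int)],True,(255,0,0),1)
    cv2.imwrite(f"pics/b9{n}.png",cv2.resize(im[90:310,110:310] if n=="s" else im[90:310,300:500],None,fx=2,fy=2))
cv2.imwrite("pics/b9.png",np.hstack([cv2.imread("pics/b9s.png"),cv2.imread("pics/b9t.png")]))
E
```

```text
time: 19.58
tool_pos: [0.4041, -0.2883, 0.1969]
orientation: [-1.841, -2.517, -0.027]
wrist_force: [1.0, 0.2, -0.9]
opening: 0.0007
time: 20.2
tool_pos: [0.3909, -0.4053, 0.1935]
orientation: [-1.839, -2.516, -0.028]
wrist_force: [-0.7, 1.0, -0.1]
opening: 0.0007
t 20.2 q [ 1.07  0.59 -0.48  1.76  0.31  0.9   0.77] tcp [ 0.391 -0.405  0.193] tip(case)mm [-242.6  279.5  176.5] F(case) [ 1.2  0.4 -0.1] open 0.001
 toolz(case) [ 0.03 -0.   -1.  ] tooly [ 0.001 -1.     0.   ]
knob ([344.1, 128.2], array([[0.72253946, 0.00665431, 0.05      ]]))
wrench ([410.0, 277.7], array([[ 0.43231997, -0.12632547,  0.012     ]]))
spool ([281.9, 245.3], array([[0.49039644, 0.12542782, 0.048     ]]))
```

View pics/a9.png

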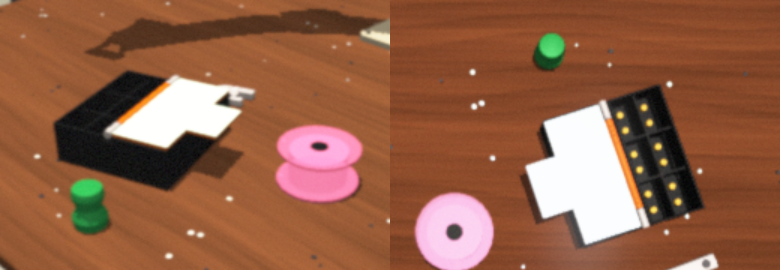

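View pics/b9.png

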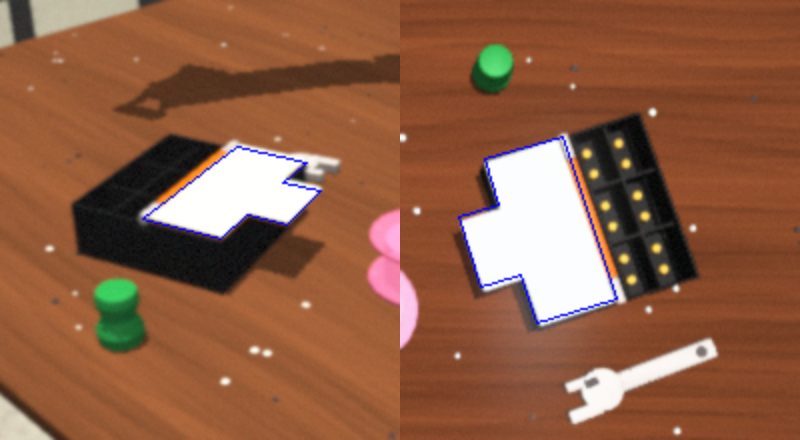

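```bash
python3 -c "
from workcell import ticket
print(ticket.finish_job())"
```

```text
the job is handed in; nothing more can be done
None
```

The leaf now lies flat over the left-hand tray with its white face up, and the brass nozzles are uncovered. I handed the job in at about 20 s of the 48 s allowed; no verdict is reported.

I lifted the leaf by its tab with the closed, tilted fingers and turned it over the spine at about 0.3 rad/s. The wrist force stayed at noise level, about 1 N, during the turn. I then pressed the leaf onto its stop, where the force rose to 8.4 N while the fingertip stayed within about 0.2 mm. Last, I raised the arm and moved it away.

**Leaf:** in both the scene and top pictures, the expected outline of a flat leaf 60 mm above the cart matches what is seen. The fingertip height at the stop (60.2 mm) agrees.

**Bystanders:** the wrench and spool were found within 2 mm of where they started. The network's spot for the knob came out about 6 mm off its first one. In the pictures before and after, the knob is at the same pixels (within about 1 px in the top view), so I take this as detector scatter.

**Arm:** it ended clear of everything, with the fingertips about 18 cm above the cart and away from the case.

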